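Open the push-and-turn safety cap of the descaler tub

ROBOT

A 6-joint arm with a two-finger parallel gripper is mounted at the origin on a cart in front of the work surface, level with it; the furniture and walls round the work are solid. World frame = base frame: x ahead of the robot, y to its left, z up, the work surface at z = 0. Lengths are in mm, angles in rad, forces in N, time in s.
With the tool pointing down it reaches from about 350 to 875 mm from the base axis. Payload 4.2 kg.
Tool frame: the origin (TCP) lies midway between the tips of the shut fingers; the grasp point (between the pads) lies 19 mm behind it; z points along the fingers, y is the line along which they close (so a half turn about z gives the same grasp; the last joint's range is limited). The gripper opens to 85 mm and grips with 20 to 120 N. Pads are 22 mm wide; open, the fingers measure 114 mm over their backs; the gripper's body (76 mm by 85 mm) begins 54 mm behind the grasp point. The pads swing forward as they close: fully open they stand 13 mm farther back than shut.
Start: joints at [1.428, 0.385, 0.008, 0, -1.194, -0.259], TCP at [244.389, 575.216, 206.312] pointing down, gripper open.
Joint ranges: [-3.14, 3.14], [-1.21, 2.06], [-1.07, 1.41], [-3.16, 2.05], [-2.99, -0.16], [-3.1, 3.1]. Speed limits (rad/s): [2.79, 2.79, 3.14, 3.14, 3.14, 3.14].

INTERFACE

Orientations are given as a unit quaternion [x, y, z, w].
In Python, from bench import arm gives the robot as it stands. The module is installed in compiled form; this text tells all that it offers.
- The arm moves only by the shell command python3 -m handwheel 'ROWS' [OPENING]. ROWS is JSON, a list of rows, each an object of numbers: "x", "y", "z": the shift along the world's x, y, z each as a share of 20 cm, from -1 to 1; "ax", "ay", "az": the turn, a rotation vector about the world's x, y, z each as a share of 90 degrees, from -1 to 1. In form: [{"x": .., "y": .., "z": .., "ax": .., "ay": .., "az": ..}, ...]. A call has exactly 8 rows; each row shifts and turns the commanded pose from where the row before left it; what a row does not reach is not made up. A row lasts 1/10 s, in which the tool goes at most 50 mm and 8.59 degrees, less where a joint would pass 70% of its speed; a pose out of reach is approached as far as the arm can. A call with a number of a shift or a turn outside -1 to 1 is refused whole. A call with a gripper value outside its range is refused whole. OPENING is the opening, from -1 (shut) to 1 (fully open), set as the call begins (- or left out, the last holds). The fingers move at their own pace and stop on an object; the grip force is fixed at half the most. Time passes only in rows, so rows that do not move let the fingers close, or fill a call up. It gives the time, the measured TCP pose, the force, the opening and the grip force at its end, in the units of the state.
- arm.read_state(): the state, without advancing time (a new reading comes with each control period).
- arm.get_image(name): name is "scene" or "top"; returns the picture (400x640x3 uint8, red, green, blue); there is no depth.
- arm.camera_params(name): a dict with "K" (3x3 intrinsics, pixels), "k1" (the pictures are not rectified: a ray, as slopes to the right and down, at radius r is drawn at 1 + k1 r^2 times it, then the intrinsics apply), "position" and "orientation" of the camera in the world. Camera axes: x right, y down, z forward; pixel columns grow to the right and rows downward; lengths in mm; the calibration is good to about 2 mm. A picture is of the moment at which its call begins. camera_params takes no time and is no camera call.
- arm.job_done(): hands the job in; it is judged then, once.
The state is a dict: "clock": time; "joints": joint angles; "joint_vel": joint speeds; "joint_efforts": joint torques, N m; "position": TCP position; "ee_rot": TCP orientation; "contact_force": force on the tool from outside, world axes, zero at the start; "wrist_torque": the same for the moment, N m; "gripper_width": finger opening in mm; "grasp_force": force on a finger pad.
Only numpy, scipy, OpenCV 4.12 (cv2) and the standard library are available. Lean on these libraries where they do the work, as an engineer would, in place of code of your own. Each camera call takes 0.05 s, during which the arm holds its last target. There are 200 camera calls.

TASK

The kettle is due for descaling: open the tub of descaler tablets. Its child-safe cap spins round idly unless you push it down firmly while you turn it; turn it anticlockwise a little at a time and try it with a light tug in between, because it comes off only over a short part of the turn and catches again beyond. Lift it off and set it down gently, right way up, in the middle of the coaster so that the acid dust stays off the worktop; leave the tub standing upright where it is, never hoist it by its cap, and do not disturb the mug or the spectacles.

Things in the scene. Friction and masses are not known exactly. Their poses are not given: they have to be found in the camera images.
- tub: round white plastic tub of kettle-descaler tablets, blue and white label, standing upright and loose, 0.5 to 0.85 kg, 92 mm in diameter. Origin at the centre of its underside, z up. The straight wall ends 92 mm up; the sloping shoulder goes on to 104 mm; above it is the neck under the cap. Wall cabinets overhang the rear of the worktop: swing from side to side low and near the robot.
- tub_rim (a point): centre of the rim of the tub's neck, 132.5 mm above the tub's underside, under the cap at first. Two lugs hold the cap's insert: it must turn 20 to 110 degrees anticlockwise (from above; how far differs and cannot be seen), lifts off freely over the next 25, then is caught again up to a stop 80 further (turn back from there). Tug lightly (4 N) every 15 degrees; while caught, pulling lifts the tub.
- cap: blue ribbed outer shell of the round safety cap (white arrows on its flat top), 62 mm in diameter, cap 0.1 kg in all. Origin on its axis, level with the lower end of the white insert inside it, on which the cap stands when set down; z up. On the tub the origin is 106.5 mm above the tub's underside. The ribbed shell, the place to grip, reaches from 6.5 mm above the origin to the top at 44 mm.
- cap_top (a point): centre of the cap's flat top, 44 mm above the cap's origin. The shell spins idly on the insert. Pushed down (spring 3 N at first, 8 N at the full 5.5 mm) its 6 inner teeth mesh with the insert's and carry it along, after up to 35 degrees of play. If it stops at only 2 mm, tooth meets tooth: turn on a little and push again. Let go, it springs up; the insert stays as turned. 10 to 15 N is plenty.
- coaster: square cream coaster with red dots, 100 x 100 mm, 8 mm thick, fixed on the worktop in front of the robot (not the pile of coasters far to the right). Origin at the centre of its underside, z up.
- white_mug: mug, green above and white below, 101 mm high, 78 mm in diameter with its handle at the side, standing loose at the right. Origin at the centre of its underside. To be left alone.
- spectacles: folded-out spectacles with a thin dark red frame, 141 x 142 x 42 mm, lying loose on the notebook in the middle front. Origin at the centre of their underside. To be left alone.
Not all that is in view belongs to the job. What is shaped like the coaster but turquoise is not meant.

How it is judged (in metres and radians):
On the way, in this order (a step that is already met when the one before it is completed fails the run):
1. the cap is unscrewed and lifted off the neck while the tub stays standing on the worktop (z of cap in the frame of tub above 0.135 m and height (world z) of tub below 0.006 m and angle between tub's own z axis and vertical below 0.1 rad), for 0.1 s.
2. the cap, still held, is lowered onto the coaster (horizontal distance between cap and coaster below 0.035 m and height (world z) of cap below 0.022 m and contact force between the fingers and cap above 1 N), for 0.05 s.
At the end, for the whole second after the job is handed in: The cap rests right way up on the coaster (its axis within 30 mm of the coaster's middle, tilt under 6 degrees); the open tub stands upright on the worktop within 40 mm of where it stood; both at rest (horizontal distance between cap and coaster below 0.03 m and height (world z) of cap between 0.005 and 0.012 m and angle between cap's own z axis and vertical below 0.1 rad and linear speed of each of cap, tub below 0.02 m/s and angle between tub's own z axis and vertical below 0.05 rad and height (world z) of tub below 0.004 m and distance of tub from where it was at the start of the episode below 0.04 m); the robot touches nothing.
It fails at once if the tub is lifted more than 15 mm off the worktop (hoisted by its cap) or tipped by more than 20 degrees (height (world z) of tub above 0.015 m or angle between tub's own z axis and vertical above 0.35 rad).
It fails at once if the mug or the spectacles are shifted by more than 30 mm (distance of any of white_mug, spectacles from where it was at the start of the episode above 0.03 m).
It also fails if it takes over 72 s, if anything falls off the work surface, if the arm or the gripper's body presses on something with over 40 N, if the wrist force passes 120 N, or if a joint passes its speed limit or range.

## Working session

There is one attempt and no reset: what is moved stays moved. The work goes in short steps, Python scripts to look and compute and a shell command to move; the robot and the scene stay as the last step left them, time stands still between calls to the robot, and variables do not carry over. Pictures are saved under pics/ and viewed, at most 10 in all, crops included, and the job is handed in when it is done.

```bash
mkdir -p pics; cat > h.py <<'E'
import numpy as np, cv2
from bench import arm
from scipy.spatial.transform import Rotation as R
def ray(cam,u,v):
    p=arm.camera_params(cam);K=np.array(p["K"]);k=p["k1"]
    d=np.array([(u-K[0,2])/K[0,0],(v-K[1,2])/K[1,1]]);s=d.copy()
    for _ in range(30): s=d/(1+k*(s@s))
    return np.array(p["position"]),R.from_quat(p["orientation"]).apply([s[0],s[1],1.])
def onz(cam,u,v,z):
    o,d=ray(cam,u,v);return (o+d*(z-o[2])/d[2]).round(1)
E
python3 - <<'E'
from h import *
for n in("scene","top"):
    im=arm.get_image(n);cv2.imwrite(f"pics/{n}0.png",im[...,::-1]);print(arm.camera_params(n))
print(arm.read_state())
E
```

```text
{'K': array([[379.67191256,   0.        , 316.73301661],
       [  0.        , 379.67191256, 199.88923251],
       [  0.        ,   0.        ,   1.        ]]), 'k1': 0.016054835922042477, 'position': array([-251.31697321, -705.64004026, 1059.58489727]), 'orientation': array([ 0.83302592, -0.42044744,  0.15822575, -0.32288756])}
{'K': array([[486.66769729,   0.        , 327.00499164],
       [  0.        , 486.66769729, 206.21629863],
       [  0.        ,   0.        ,   1.        ]]), 'k1': -0.13187606887008488, 'position': array([-189.11181664, -228.51288312, 1686.57880775]), 'orientation': array([ 0.70109369, -0.68478257,  0.13921859, -0.14198114])}
{'clock': 0.1, 'joints': array([ 1.42758857e+00,  3.85486360e-01,  6.70279734e-03, -4.70680010e-04,
       -1.19399801e+00, -2.58621734e-01]), 'joint_vel': array([-8.88056355e-04,  5.50841795e-05,  4.04655228e-03,  1.54336360e-03,
       -5.93592566e-04, -2.07946697e-03]), 'joint_efforts': array([-2.98672448e-04, -3.93318665e+01,  1.88930708e+01,  4.19798657e+00,
       -2.57632702e-03,  1.58819113e-06]), 'position': array([244.17516114, 574.67470085, 205.29832688]), 'ee_rot': array([ 9.79866602e-01, -1.99650716e-01, -1.61130610e-04,  1.00358693e-03]), 'contact_force': array([ 0.19878654, -0.9673239 ,  0.56011398]), 'wrist_torque': array([ 0.01159419, -0.00867373, -0.04060041]), 'grasp_force': 0.0, 'gripper_width': 85.35520063482967}
```

View pics/scene0.png

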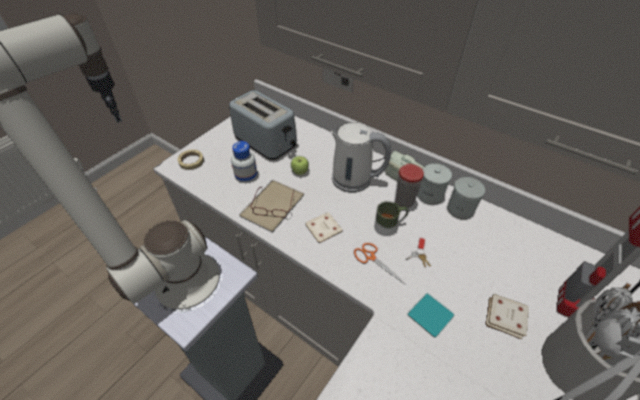

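View pics/top0.png

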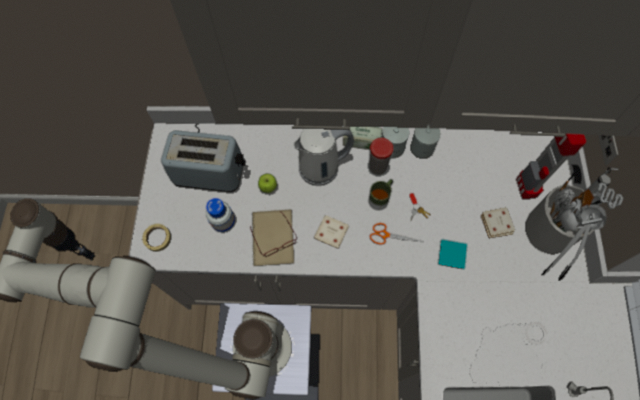

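The top view shows the blue cap at about (214,207) and the coaster at about (332,232). In the scene view they are at (241,150) and (324,227). The mug is at (380,194) in the top view. Next I'll measure the cap and the coaster.

```bash
cat > m.py <<'E'
from h import *
for n,box,cb in(("scene",(225,260,135,162),(300,347,210,245)),("top",(200,235,190,225),(312,352,212,250))):
    im=cv2.imread(f"pics/{n}0.png");hsv=cv2.cvtColor(im,cv2.COLOR_BGR2HSV)
    x0,x1,y0,y1=box
    m=cv2.inRange(hsv[y0:y1,x0:x1],(105,110,40),(130,255,255))
    c=max(cv2.findContours(m,0,2)[0],key=cv2.contourArea);e=cv2.boundingRect(c);(a,b),r=cv2.minEnclosingCircle(c)
    print(n,"cap bbox",e[0]+x0,e[1]+y0,e[2:],"circ",a+x0,b+y0,r)
    for z in(150.5,132): print(z,onz(n,a+x0,b+y0,z))
    x0,x1,y0,y1=cb
    g=im[y0:y1,x0:x1]
    # cream: more red than blue
    m=(((g[...,2].astype(int)-g[...,0])>14)&(g[...,2]>120)).astype(np.uint8)
    m=cv2.morphologyEx(m,cv2.MORPH_CLOSE,np.ones((5,5)))
    c=max(cv2.findContours(m,0,2)[0],key=cv2.contourArea);(a,b),wh,an=cv2.minAreaRect(c)
    print("coaster",a+x0,b+y0,wh,an,onz(n,a+x0,b+y0,8))
    for q in cv2.boxPoints(((a+x0,b+y0),wh,an)):print(onz(n,*q,8))
im=cv2.imread("pics/top0.png")[185:235,190:240];a=cv2.resize(im,(400,400),interpolation=2)
im=cv2.imread("pics/scene0.png")[130:180,215:265];b=cv2.resize(im,(400,400),interpolation=2)
cv2.imwrite("pics/crop.png",np.hstack([a,b]))
E
python3 m.py
```

```text
scene cap bbox 233 140 (17, 19) circ 241.29999923706055 149.10000038146973 9.192488670349121
150.5 [443.2 165.1 150.5]
132 [457.3 182.8 132. ]
coaster 323.3286876678467 226.41557502746582 (26.39870834350586, 28.382661819458008) 58.24052047729492 [ 420.5 -225.     8. ]
[ 394.3 -160.8    8. ]
[ 502.  -189.1    8. ]
[ 446.2 -288.1    8. ]
[ 345.6 -258.     8. ]
top cap bbox 206 198 (20, 20) circ 215.38888931274414 207.38888931274414 9.768087387084961
150.5 [447.3 170.1 150.5]
132 [455.  174.9 132. ]
coaster 330.0 231.5 (29.048967361450195, 27.724796295166016) 24.443954467773438 [ 420.8 -226.5    8. ]
[ 393.5 -157.9    8. ]
[ 493.8 -197.1    8. ]
[ 448.3 -295.8    8. ]
[ 349.9 -255.     8. ]
```

View pics/crop.png

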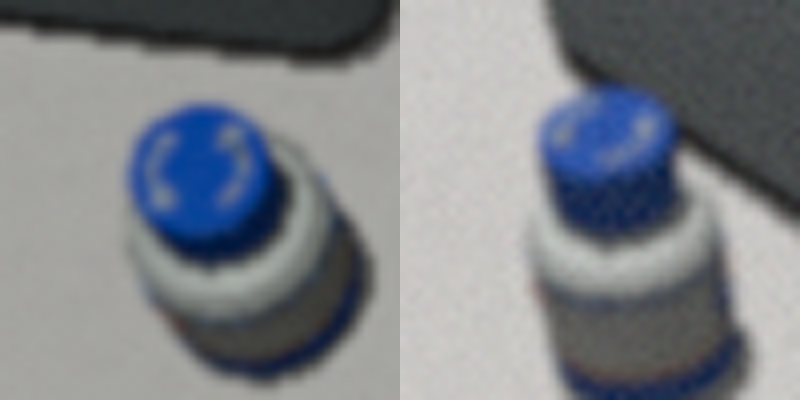

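The crop shows the cap's top-face centre at about (214.6,206.2) in the top view and (240.3,145.5) in the scene view. The toaster is behind the tub.

```bash
python3 - <<'E'
from h import *
print(onz("top",214.6,206.2,150.5),onz("scene",240.3,145.5,150.5))
for n,u,v in(("top",207,188),("top",238,190),("top",168,183),("top",240,160)): print(n,onz(n,u,v,0),onz(n,u,v,180))
s=arm.read_state();print(R.from_quat(s["ee_rot"]).as_matrix().round(2))
E
```

```text
[451.7 173.4 150.5] [455.9 182.5 150.5]
top [589.8 251.2   0. ] [506.7 200.  180. ]
top [583.9 129.7   0. ] [501.4  91.4 180. ]
top [608.1 408.9   0. ] [523.  340.9 180. ]
top [714.2 134.5   0. ] [617.8  95.7 180. ]
[[ 0.92 -0.39 -0.  ]
 [-0.39 -0.92 -0.  ]
 [ 0.    0.   -1.  ]]
```

```bash
python3 -m handwheel '[{"x":0.105,"y":-0.2,"z":0.03,"az":-0.09},{"x":0.105,"y":-0.2,"z":0.03,"az":-0.09},{"x":0.105,"y":-0.2,"z":0.03,"az":-0.09},{"x":0.105,"y":-0.2,"z":0.03,"az":-0.09},{"x":0.105,"y":-0.2,"z":0.03,"az":-0.09},{"x":0.105,"y":-0.2,"z":0.03,"az":-0.09},{"x":0.105,"y":-0.2,"z":0.03,"az":-0.09},{"x":0.105,"y":-0.2,"z":0.03,"az":-0.09}]' 1; python3 -c "
from h import *
print(arm.read_state()['joints'])"
```

```text
[ 1.42758857e+00  3.85486360e-01  6.70279734e-03 -4.70680010e-04
 -1.19399801e+00 -2.58621734e-01]invalid input at $[0]: expected keys x, y, z, ax, ay, az
```

```bash
python3 -m handwheel '[{"x":0.105,"y":-0.2,"z":0.03,"ax":0,"ay":0,"az":-0.09},{"x":0.105,"y":-0.2,"z":0.03,"ax":0,"ay":0,"az":-0.09},{"x":0.105,"y":-0.2,"z":0.03,"ax":0,"ay":0,"az":-0.09},{"x":0.105,"y":-0.2,"z":0.03,"ax":0,"ay":0,"az":-0.09},{"x":0.105,"y":-0.2,"z":0.03,"ax":0,"ay":0,"az":-0.09},{"x":0.105,"y":-0.2,"z":0.03,"ax":0,"ay":0,"az":-0.09},{"x":0.105,"y":-0.2,"z":0.03,"ax":0,"ay":0,"az":-0.09},{"x":0.105,"y":-0.2,"z":0.03,"ax":0,"ay":0,"az":-0.09}]' 1; python3 -c "
from h import *
print(arm.read_state()['joints'])"
```

```text
clock: 0.9
position: [412.6, 253.3, 254.4]
ee_rot: [0.719, -0.696, -0.0, 0.0]
contact_force: [1.1, 1.1, 0.2]
gripper_width: 85.5
grasp_force: 0.0
[ 8.86827153e-01  1.08411727e-01 -2.42746245e-01 -2.14142756e-04
 -1.22000235e+00 -8.54198031e-01]
```

```bash
python3 -m handwheel '[{"x":0.067,"y":-0.13,"z":0,"ax":0,"ay":0,"az":-0.05},{"x":0.067,"y":-0.13,"z":0,"ax":0,"ay":0,"az":-0.05},{"x":0.067,"y":-0.13,"z":0,"ax":0,"ay":0,"az":-0.05},{"x":0,"y":0,"z":-0.1,"ax":0,"ay":0,"az":-0.05},{"x":0,"y":0,"z":-0.1,"ax":0,"ay":0,"az":0},{"x":0,"y":0,"z":-0.1,"ax":0,"ay":0,"az":0},{"x":0,"y":0,"z":0,"ax":0,"ay":0,"az":0},{"x":0,"y":0,"z":0,"ax":0,"ay":0,"az":0}]' 1; python3 - <<'E'
from h import *
o=[]
for n,b in(("top",(185,180)),("scene",(210,115))):
    im=arm.get_image(n)[...,::-1];o.append(cv2.resize(im[b[1]:b[1]+65,b[0]:b[0]+65],(400,400),interpolation=2))
cv2.imwrite("pics/c2.png",np.hstack(o)); print(arm.read_state()['joints'])
E
```

```text
clock: 1.7
position: [452.7, 177.1, 194.5]
ee_rot: [-0.603, 0.798, -0.0, -0.0]
contact_force: [1.0, 0.1, 0.3]
gripper_width: 85.6
grasp_force: 0.0
[ 7.08393920e-01  1.56463700e-01 -3.38933294e-01  4.84353684e-04
 -1.07335774e+00 -9.84364062e-01]
```

View pics/c2.png

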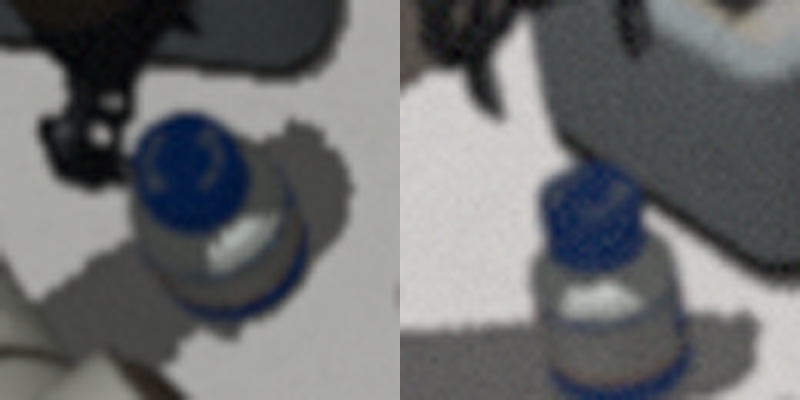

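```bash
cat >> h.py <<'E'
def proj(cam,P):
    p=arm.camera_params(cam);K=np.array(p["K"])
    c=R.from_quat(p["orientation"]).inv().apply(np.array(P,float)-p["position"]);s=c[:2]/c[2]
    s=s*(1+p["k1"]*(s@s));return (K[:2,:2]@s+K[:2,2]).round(1)
E
python3 - <<'E'
from h import *
T=arm.read_state();p=T["position"];Rm=R.from_quat(T["ee_rot"]);print(p,Rm.as_matrix().round(2))
for n,b in(("top",(185,180)),("scene",(210,115))):
    for k in(-48,0,48):
        for dz in(0,-13): q=proj(n,p+Rm.apply([0,k,dz])); print(n,k,dz,q,((q-b)*400/65).round())
    print("cap",[ ((proj(n,(453,177,z))-b)*400/65).round() for z in(150.5,0)])
E
```

```text
[453.24321057 177.70355498 195.45257665] [[-0.27 -0.96  0.  ]
 [-0.96  0.27  0.  ]
 [-0.   -0.   -1.  ]]
top -48 0 [215.9 188.2] [190.  50.]
top -48 -13 [215.1 186.6] [185.  41.]
top 0 0 [210.6 200.6] [158. 127.]
top 0 -13 [209.7 199. ] [152. 117.]
top 48 0 [205.1 213.2] [124. 204.]
top 48 -13 [204.2 211.7] [118. 195.]
cap [array([176., 159.]), array([229., 256.])]
scene -48 0 [250.2 131.6] [247. 102.]
scene -48 -13 [249.8 128.8] [245.  85.]
scene 0 0 [238.8 136.7] [177. 134.]
scene 0 -13 [238.2 133.9] [174. 116.]
scene 48 0 [227. 142.] [105. 166.]
scene 48 -13 [226.3 139.1] [100. 148.]
cap [array([190., 194.]), array([226., 374.])]
```

```bash
cat >> h.py <<'E'
def tri(a,b):
    (o1,d1),(o2,d2)=ray("top",*a),ray("scene",*b)
    t=np.linalg.lstsq(np.c_[d1,-d2],o2-o1,rcond=None)[0];A=o1+t[0]*d1;B=o2+t[1]*d2
    return ((A+B)/2).round(1),np.linalg.norm(A-B).round(1)
E
python3 - <<'E'
from h import *
f=lambda x,y,b:(b[0]+x*65/400-.5,b[1]+y*65/400-.5)
t=lambda a,c:tri(f(*a,(185,180)),f(*c,(210,115)))
print("cap",t((190,165),(195,190)))
print("near",t((85,183),(95,118)),"far",t((190,33),(240,57)))
o=[]
for n,b in(("top",(170,150)),("scene",(190,80))):
    im=arm.get_image(n)[...,::-1];o.append(cv2.resize(im[b[1]:b[1]+100,b[0]:b[0]+67],(400,597),interpolation=2))
cv2.imwrite("pics/c3.png",np.hstack(o))
E
```

```text
cap (array([446.2, 166.5, 164.9]), np.float64(1.7))
near (array([415. , 207.9, 217.4]), np.float64(6.9)) far (array([490.9, 156.4, 239.5]), np.float64(0.6))
```

View pics/c3.png

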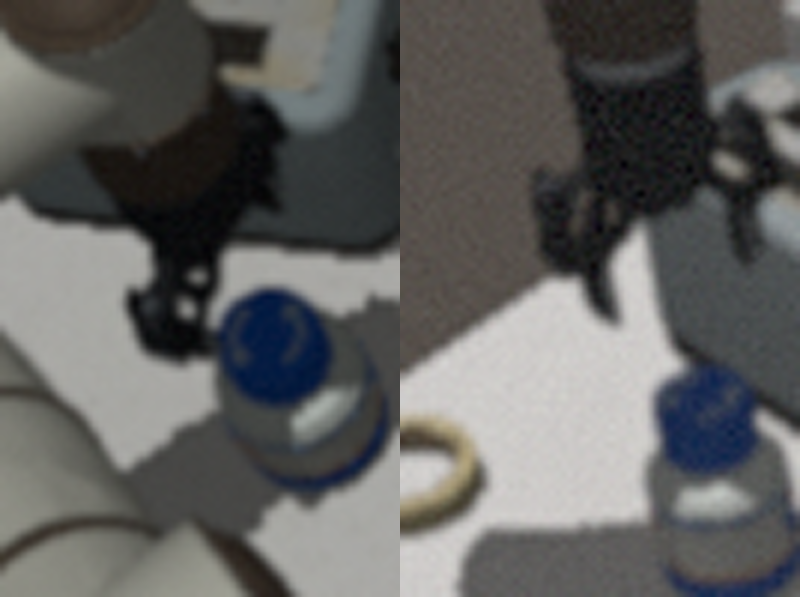

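```bash
python3 - <<'E'
from h import *
f=lambda x,y,b:(b[0]+x/5.97-.5,b[1]+y/5.97-.5)
t=lambda a,c:tri(f(*a,(170,150)),f(c[0]-400,c[1],(190,80)))
print("near",t((215,350),(615,323)),"far",t((275,210),(745,263)))
print("cap",t((273,333),(706,395)), "tub bottom front", )
for n,b,pts in (("top",(170,150),[(330,480)]),("scene",(190,80),[(735,590)])):
  for p in pts: print(onz(n,*f(p[0]-(400 if n=="scene" else 0),p[1],b),0))
E
```

```text
near (array([403.9, 179.7, 241.3]), np.float64(5.1)) far (array([487.3, 155.5, 244.2]), np.float64(4.8))
cap (array([449. , 169.2, 161.8]), np.float64(3.0)) tub bottom front
[420.2 163.7   0. ]
[439.3 170.    0. ]
```

The crop shows the open fingers straddling the cap. Triangulating both gives a finger midpoint within about 3 mm of the cap axis. I'll descend carefully.

```bash
python3 -m handwheel '[{"x":0.01,"y":0,"z":-0.1,"ax":0,"ay":0,"az":0},{"x":0,"y":0,"z":-0.1,"ax":0,"ay":0,"az":0},{"x":0,"y":0,"z":-0.07,"ax":0,"ay":0,"az":0},{"x":0,"y":0,"z":-0.025,"ax":0,"ay":0,"az":0},{"x":0,"y":0,"z":-0.025,"ax":0,"ay":0,"az":0},{"x":0,"y":0,"z":-0.025,"ax":0,"ay":0,"az":0},{"x":0,"y":0,"z":0,"ax":0,"ay":0,"az":0},{"x":0,"y":0,"z":0,"ax":0,"ay":0,"az":0}]' 1; python3 - <<'E'
from h import *
o=[]
for n,b in(("top",(170,150)),("scene",(200,90))):
    im=arm.get_image(n)[...,::-1];o.append(cv2.resize(im[b[1]:b[1]+100,b[0]:b[0]+67],(400,597),interpolation=2))
cv2.imwrite("pics/c4.png",np.hstack(o))
E
```

```text
clock: 2.7
position: [454.9, 177.4, 125.7]
ee_rot: [-0.603, 0.798, -0.0, 0.0]
contact_force: [-0.1, -0.5, -0.6]
gripper_width: 85.3
grasp_force: 0.0
```

View pics/c4.png

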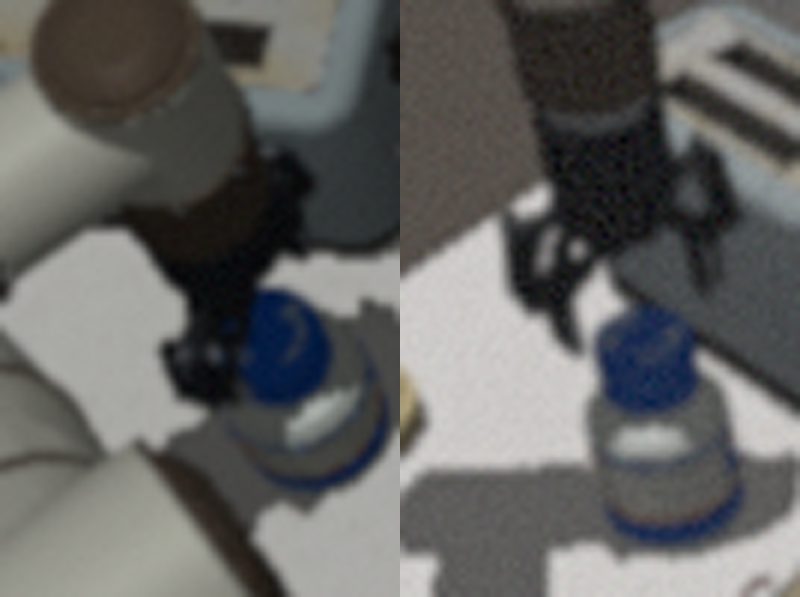

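Both tips look slightly above and astride the cap, and there is no contact force yet. I'll lower to 110 and close.

```bash
python3 -m handwheel '[{"x":0,"y":0,"z":-0.02,"ax":0,"ay":0,"az":0},{"x":0,"y":0,"z":-0.02,"ax":0,"ay":0,"az":0},{"x":0,"y":0,"z":-0.02,"ax":0,"ay":0,"az":0},{"x":0,"y":0,"z":-0.02,"ax":0,"ay":0,"az":0},{"x":0,"y":0,"z":0,"ax":0,"ay":0,"az":0},{"x":0,"y":0,"z":0,"ax":0,"ay":0,"az":0},{"x":0,"y":0,"z":0,"ax":0,"ay":0,"az":0},{"x":0,"y":0,"z":0,"ax":0,"ay":0,"az":0}]' 1;  python3 -m handwheel '[{"x":0,"y":0,"z":0,"ax":0,"ay":0,"az":0},{"x":0,"y":0,"z":0,"ax":0,"ay":0,"az":0},{"x":0,"y":0,"z":0,"ax":0,"ay":0,"az":0},{"x":0,"y":0,"z":0,"ax":0,"ay":0,"az":0},{"x":0,"y":0,"z":0,"ax":0,"ay":0,"az":0},{"x":0,"y":0,"z":0,"ax":0,"ay":0,"az":0},{"x":0,"y":0,"z":0,"ax":0,"ay":0,"az":0},{"x":0,"y":0,"z":0,"ax":0,"ay":0,"az":0}]' -1
```

```text
clock: 3.6
position: [454.7, 177.3, 109.5]
ee_rot: [-0.603, 0.798, -0.0, 0.0]
contact_force: [-0.5, 0.5, -0.1]
gripper_width: 85.3
grasp_force: 0.0
clock: 4.4
position: [454.7, 177.3, 109.4]
ee_rot: [-0.603, 0.798, -0.0, 0.0]
contact_force: [-1.2, -0.1, 3.9]
gripper_width: 60.4
grasp_force: 63.9
```

Gripped at 60 mm, so the fingers are on the shell. I'll re-grip at about 85° to centre the cap perpendicular to the first grip and gain wrist range.

```bash
python3 -m handwheel '[{"x":0,"y":0,"z":0,"ax":0,"ay":0,"az":0},{"x":0,"y":0,"z":0,"ax":0,"ay":0,"az":0},{"x":0,"y":0,"z":0,"ax":0,"ay":0,"az":0},{"x":0,"y":0,"z":0,"ax":0,"ay":0,"az":0},{"x":0,"y":0,"z":0,"ax":0,"ay":0,"az":0},{"x":0,"y":0,"z":0,"ax":0,"ay":0,"az":-0.09},{"x":0,"y":0,"z":0,"ax":0,"ay":0,"az":-0.09},{"x":0,"y":0,"z":0,"ax":0,"ay":0,"az":-0.09}]' 1;  python3 -m handwheel '[{"x":0,"y":0,"z":0,"ax":0,"ay":0,"az":-0.09},{"x":0,"y":0,"z":0,"ax":0,"ay":0,"az":-0.09},{"x":0,"y":0,"z":0,"ax":0,"ay":0,"az":-0.09},{"x":0,"y":0,"z":0,"ax":0,"ay":0,"az":-0.09},{"x":0,"y":0,"z":0,"ax":0,"ay":0,"az":-0.09},{"x":0,"y":0,"z":0,"ax":0,"ay":0,"az":-0.09},{"x":0,"y":0,"z":0,"ax":0,"ay":0,"az":-0.09},{"x":0,"y":0,"z":0,"ax":0,"ay":0,"az":0}]';python3 -m handwheel '[{"x":0,"y":0,"z":0,"ax":0,"ay":0,"az":0},{"x":0,"y":0,"z":0,"ax":0,"ay":0,"az":0},{"x":0,"y":0,"z":0,"ax":0,"ay":0,"az":0},{"x":0,"y":0,"z":0,"ax":0,"ay":0,"az":0},{"x":0,"y":0,"z":0,"ax":0,"ay":0,"az":0},{"x":0,"y":0,"z":0,"ax":0,"ay":0,"az":0},{"x":0,"y":0,"z":0,"ax":0,"ay":0,"az":0},{"x":0,"y":0,"z":0,"ax":0,"ay":0,"az":0}]' -1; python3 -c "
from h import *
print(arm.read_state()['joints'])"
```

```text
clock: 5.2
position: [454.6, 177.2, 109.3]
ee_rot: [-0.419, 0.908, -0.0, -0.0]
contact_force: [0.5, -0.8, -0.4]
gripper_width: 85.4
grasp_force: 0.0
clock: 6.0
position: [454.6, 177.2, 109.3]
ee_rot: [0.059, 0.998, -0.0, -0.0]
contact_force: [0.6, 0.4, 0.2]
gripper_width: 85.2
grasp_force: 0.0
clock: 6.8
position: [455.0, 177.6, 109.5]
ee_rot: [0.059, 0.998, 0.0, 0.0]
contact_force: [-0.2, 3.2, 3.3]
gripper_width: 60.4
grasp_force: 63.9
[ 7.05541815e-01  2.53249471e-01 -4.57720497e-01  1.58776639e-05
 -8.58533965e-01 -2.39516439e+00]
```

```bash
python3 -m handwheel '[{"x":0,"y":0,"z":-0.01,"ax":0,"ay":0,"az":0},{"x":0,"y":0,"z":-0.01,"ax":0,"ay":0,"az":0},{"x":0,"y":0,"z":-0.005,"ax":0,"ay":0,"az":0},{"x":0,"y":0,"z":0,"ax":0,"ay":0,"az":0},{"x":0,"y":0,"z":0,"ax":0,"ay":0,"az":0},{"x":0,"y":0,"z":0,"ax":0,"ay":0,"az":0},{"x":0,"y":0,"z":0,"ax":0,"ay":0,"az":0},{"x":0,"y":0,"z":0,"ax":0,"ay":0,"az":0}]'
```

```text
clock: 7.6
position: [455.7, 177.8, 108.0]
ee_rot: [0.059, 0.998, 0.001, 0.002]
contact_force: [-7.1, 2.4, 23.1]
gripper_width: 60.3
grasp_force: 65.9
```

Tooth on tooth: 23 N after about 2 mm. I'll ease back a bit and turn on.

```bash
python3 -m handwheel '[{"x":0,"y":0,"z":0.01,"ax":0,"ay":0,"az":0},{"x":0,"y":0,"z":0,"ax":0,"ay":0,"az":0.08},{"x":0,"y":0,"z":0,"ax":0,"ay":0,"az":0.08},{"x":0,"y":0,"z":0,"ax":0,"ay":0,"az":0.06},{"x":0,"y":0,"z":0,"ax":0,"ay":0,"az":0},{"x":0,"y":0,"z":0,"ax":0,"ay":0,"az":0},{"x":0,"y":0,"z":0,"ax":0,"ay":0,"az":0},{"x":0,"y":0,"z":0,"ax":0,"ay":0,"az":0}]'; python3 -c "
from h import *
print(arm.read_state()['wrist_torque'])"
```

```text
clock: 8.4
position: [455.1, 177.8, 106.8]
ee_rot: [-0.113, 0.994, 0.0, 0.001]
contact_force: [-1.2, 3.8, 4.8]
gripper_width: 60.2
grasp_force: 64.1
[1.18578806 0.48951599 0.01071321]
```

```bash
python3 -m handwheel '[{"x":0,"y":0,"z":-0.01,"ax":0,"ay":0,"az":0},{"x":0,"y":0,"z":-0.005,"ax":0,"ay":0,"az":0},{"x":0,"y":0,"z":0,"ax":0,"ay":0,"az":0.08},{"x":0,"y":0,"z":0,"ax":0,"ay":0,"az":0.08},{"x":0,"y":0,"z":0,"ax":0,"ay":0,"az":0},{"x":0,"y":0,"z":0,"ax":0,"ay":0,"az":0},{"x":0,"y":0,"z":0,"ax":0,"ay":0,"az":0},{"x":0,"y":0,"z":0,"ax":0,"ay":0,"az":0}]'; python3 -c "
from h import *
print(arm.read_state()['wrist_torque'])"
```

```text
clock: 9.2
position: [455.3, 177.9, 105.4]
ee_rot: [-0.237, 0.971, 0.0, 0.001]
contact_force: [-5.1, 3.6, 15.4]
gripper_width: 60.2
grasp_force: 65.0
[1.0690774  1.49791042 0.06444704]
```

Meshed (bottomed at about 105.4). From here each cycle is press, turn about 14°, tug.

```bash
python3 -m handwheel '[{"x":0,"y":0,"z":0,"ax":0,"ay":0,"az":0.08},{"x":0,"y":0,"z":0,"ax":0,"ay":0,"az":0.08},{"x":0,"y":0,"z":0.02,"ax":0,"ay":0,"az":0},{"x":0,"y":0,"z":0.02,"ax":0,"ay":0,"az":0},{"x":0,"y":0,"z":0.005,"ax":0,"ay":0,"az":0},{"x":0,"y":0,"z":0,"ax":0,"ay":0,"az":0},{"x":0,"y":0,"z":0,"ax":0,"ay":0,"az":0},{"x":0,"y":0,"z":0,"ax":0,"ay":0,"az":0}]'; python3 -c "
from h import *
print(arm.read_state()['wrist_torque'])"
```

```text
clock: 10.0
position: [454.1, 176.9, 111.7]
ee_rot: [-0.356, 0.934, -0.0, -0.001]
contact_force: [0.2, 2.6, -0.2]
gripper_width: 60.3
grasp_force: 65.3
[ 0.77205866  0.04575643 -0.02930519]
```

```bash
python3 -m handwheel '[{"x":0,"y":0,"z":0.01,"ax":0,"ay":0,"az":0},{"x":0,"y":0,"z":0,"ax":0,"ay":0,"az":0},{"x":0,"y":0,"z":0,"ax":0,"ay":0,"az":0},{"x":0,"y":0,"z":0,"ax":0,"ay":0,"az":0},{"x":0,"y":0,"z":0,"ax":0,"ay":0,"az":0},{"x":0,"y":0,"z":0,"ax":0,"ay":0,"az":0},{"x":0,"y":0,"z":0,"ax":0,"ay":0,"az":0},{"x":0,"y":0,"z":0,"ax":0,"ay":0,"az":0}]'
```

```text
clock: 10.8
position: [454.2, 176.9, 113.9]
ee_rot: [-0.356, 0.934, -0.0, -0.001]
contact_force: [1.1, -0.2, -9.0]
gripper_width: 60.4
grasp_force: 66.4
```

Caught: −9 N. Continue the cycle.

```bash
python3 -m handwheel '[{"x":0,"y":0,"z":-0.03,"ax":0,"ay":0,"az":0},{"x":0,"y":0,"z":-0.025,"ax":0,"ay":0,"az":0},{"x":0,"y":0,"z":0,"ax":0,"ay":0,"az":0.08},{"x":0,"y":0,"z":0,"ax":0,"ay":0,"az":0.08},{"x":0,"y":0,"z":0.028,"ax":0,"ay":0,"az":0},{"x":0,"y":0,"z":0.025,"ax":0,"ay":0,"az":0},{"x":0,"y":0,"z":0,"ax":0,"ay":0,"az":0},{"x":0,"y":0,"z":0,"ax":0,"ay":0,"az":0}]'
```

```text
clock: 11.6
position: [454.7, 177.1, 113.9]
ee_rot: [-0.47, 0.882, 0.0, 0.0]
contact_force: [0.2, -0.1, -0.9]
gripper_width: 60.3
grasp_force: 67.2
```

```bash
python3 -m handwheel '[{"x":0,"y":0,"z":-0.03,"ax":0,"ay":0,"az":0},{"x":0,"y":0,"z":-0.025,"ax":0,"ay":0,"az":0},{"x":0,"y":0,"z":0,"ax":0,"ay":0,"az":0.08},{"x":0,"y":0,"z":0,"ax":0,"ay":0,"az":0.08},{"x":0,"y":0,"z":0.028,"ax":0,"ay":0,"az":0},{"x":0,"y":0,"z":0.027,"ax":0,"ay":0,"az":0},{"x":0,"y":0,"z":0,"ax":0,"ay":0,"az":0},{"x":0,"y":0,"z":0,"ax":0,"ay":0,"az":0}]'
```

```text
clock: 12.4
position: [454.2, 177.0, 113.2]
ee_rot: [-0.578, 0.816, 0.0, -0.001]
contact_force: [0.0, 0.7, -0.1]
gripper_width: 60.6
grasp_force: 67.2
```

```bash
python3 -m handwheel '[{"x":0,"y":0,"z":0.01,"ax":0,"ay":0,"az":0},{"x":0,"y":0,"z":0,"ax":0,"ay":0,"az":0},{"x":0,"y":0,"z":0,"ax":0,"ay":0,"az":0},{"x":0,"y":0,"z":0,"ax":0,"ay":0,"az":0},{"x":0,"y":0,"z":0,"ax":0,"ay":0,"az":0},{"x":0,"y":0,"z":0,"ax":0,"ay":0,"az":0},{"x":0,"y":0,"z":0,"ax":0,"ay":0,"az":0},{"x":0,"y":0,"z":0,"ax":0,"ay":0,"az":0}]'
```

```text
clock: 13.2
position: [454.6, 177.2, 116.0]
ee_rot: [-0.578, 0.816, -0.0, -0.0]
contact_force: [0.7, 1.5, -1.3]
gripper_width: 60.1
grasp_force: 67.1
```

```bash
python3 -m handwheel '[{"x":0,"y":0,"z":0.01,"ax":0,"ay":0,"az":0},{"x":0,"y":0,"z":0.01,"ax":0,"ay":0,"az":0},{"x":0,"y":0,"z":0,"ax":0,"ay":0,"az":0},{"x":0,"y":0,"z":0,"ax":0,"ay":0,"az":0},{"x":0,"y":0,"z":0,"ax":0,"ay":0,"az":0},{"x":0,"y":0,"z":0,"ax":0,"ay":0,"az":0},{"x":0,"y":0,"z":0,"ax":0,"ay":0,"az":0},{"x":0,"y":0,"z":0,"ax":0,"ay":0,"az":0}]'
```

```text
clock: 14.0
position: [454.6, 177.2, 119.9]
ee_rot: [-0.578, 0.816, -0.0, 0.0]
contact_force: [0.2, 1.2, -0.3]
gripper_width: 60.3
grasp_force: 67.2
```

Free. Lift straight up.

```bash
python3 -m handwheel '[{"x":0,"y":0,"z":0.03,"ax":0,"ay":0,"az":0},{"x":0,"y":0,"z":0.03,"ax":0,"ay":0,"az":0},{"x":0,"y":0,"z":0.03,"ax":0,"ay":0,"az":0},{"x":0,"y":0,"z":0.04,"ax":0,"ay":0,"az":0},{"x":0,"y":0,"z":0.04,"ax":0,"ay":0,"az":0},{"x":0,"y":0,"z":0.04,"ax":0,"ay":0,"az":0},{"x":0,"y":0,"z":0.04,"ax":0,"ay":0,"az":0},{"x":0,"y":0,"z":0.04,"ax":0,"ay":0,"az":0}]'; python3 - <<'E'
from h import *
o=[]
for n,b in(("top",(170,150)),("scene",(200,90))):
    im=arm.get_image(n)[...,::-1];o.append(cv2.resize(im[b[1]:b[1]+100,b[0]:b[0]+67],(400,597),interpolation=2))
cv2.imwrite("pics/c5.png",np.hstack(o))
E
```

```text
clock: 14.8
position: [454.6, 177.2, 178.7]
ee_rot: [-0.578, 0.816, 0.0, 0.0]
contact_force: [0.1, -0.1, -1.4]
gripper_width: 60.2
grasp_force: 67.2
```

View pics/c5.png

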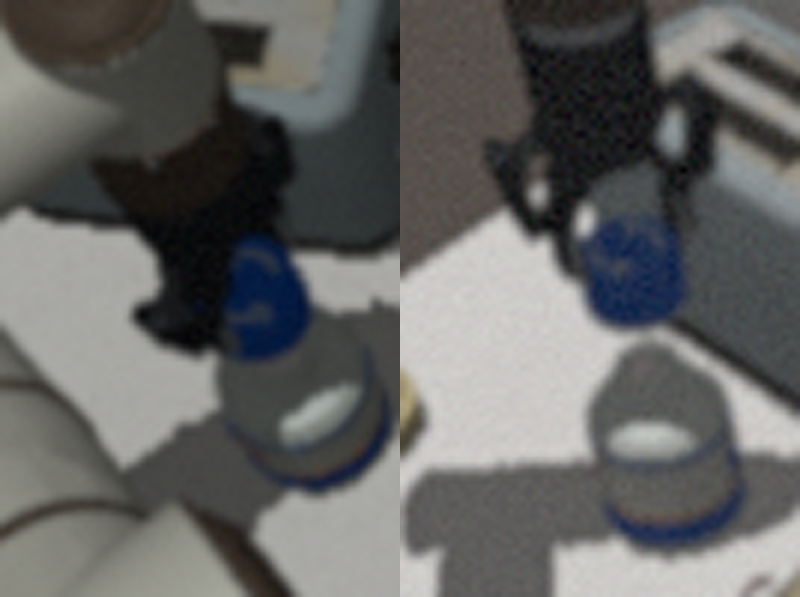

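The cap hangs clear in the gripper and the open tub still stands in place. Swing across to the coaster at (421,−226).

```bash
python3 -m handwheel '[{"x":-0.02,"y":-0.1,"z":0,"ax":0,"ay":0,"az":0},{"x":-0.02,"y":-0.2,"z":0,"ax":0,"ay":0,"az":0},{"x":-0.02,"y":-0.22,"z":0,"ax":0,"ay":0,"az":0},{"x":-0.02,"y":-0.22,"z":0,"ax":0,"ay":0,"az":0},{"x":-0.02,"y":-0.22,"z":0,"ax":0,"ay":0,"az":0},{"x":-0.02,"y":-0.22,"z":0,"ax":0,"ay":0,"az":0},{"x":-0.02,"y":-0.22,"z":0,"ax":0,"ay":0,"az":0},{"x":-0.02,"y":-0.22,"z":0,"ax":0,"ay":0,"az":0}]'
```

```text
clock: 15.7
position: [421.1, -148.9, 177.7]
ee_rot: [-0.578, 0.816, 0.0, -0.0]
contact_force: [1.1, 0.2, 0.5]
gripper_width: 60.4
grasp_force: 67.2
```

```bash
python3 -m handwheel '[{"x":0,"y":-0.15,"z":0,"ax":0,"ay":0,"az":0},{"x":0,"y":-0.15,"z":0,"ax":0,"ay":0,"az":0},{"x":0,"y":-0.1,"z":0,"ax":0,"ay":0,"az":0},{"x":0,"y":0,"z":-0.12,"ax":0,"ay":0,"az":0},{"x":0,"y":0,"z":-0.12,"ax":0,"ay":0,"az":0},{"x":0,"y":0,"z":-0.12,"ax":0,"ay":0,"az":0},{"x":0,"y":0,"z":-0.12,"ax":0,"ay":0,"az":0},{"x":0,"y":0,"z":0,"ax":0,"ay":0,"az":0}]'; python3 - <<'E'
from h import *
o=[]
for n,b in(("top",(298,180)),("scene",(290,155))):
    im=arm.get_image(n)[...,::-1];o.append(cv2.resize(im[b[1]:b[1]+100,b[0]:b[0]+67],(400,597),interpolation=2))
cv2.imwrite("pics/c6.png",np.hstack(o))
E
```

```text
clock: 16.5
position: [418.8, -226.4, 78.8]
ee_rot: [-0.577, 0.817, 0.003, -0.003]
contact_force: [-0.5, -0.2, -1.4]
gripper_width: 60.0
grasp_force: 67.1
```

View pics/c6.png

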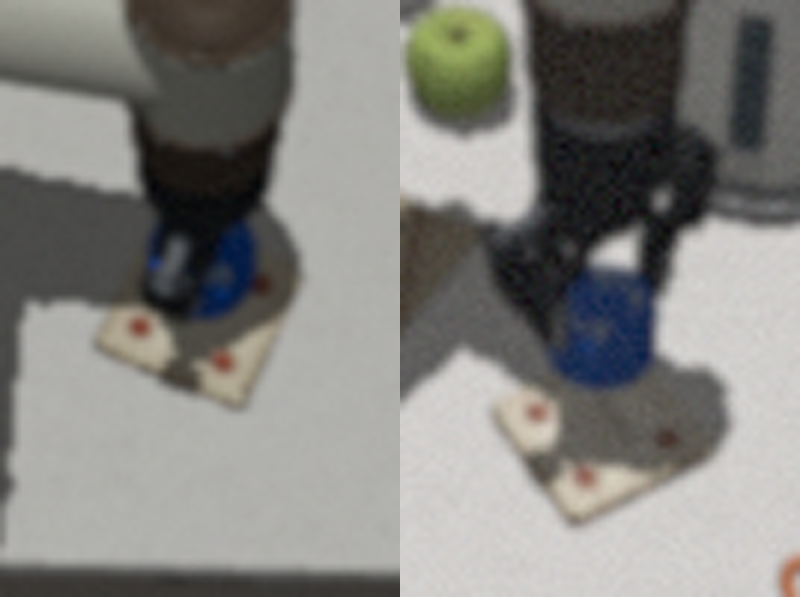

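The cap is over the middle of the coaster in both views (the dots' midpoint at about (602,424) in the scene crop lies under the cap). Lowering.

```bash
python3 -m handwheel '[{"x":0,"y":0,"z":-0.06,"ax":0,"ay":0,"az":0},{"x":0,"y":0,"z":-0.06,"ax":0,"ay":0,"az":0},{"x":0,"y":0,"z":-0.06,"ax":0,"ay":0,"az":0},{"x":0,"y":0,"z":-0.06,"ax":0,"ay":0,"az":0},{"x":0,"y":0,"z":-0.02,"ax":0,"ay":0,"az":0},{"x":0,"y":0,"z":-0.02,"ax":0,"ay":0,"az":0},{"x":0,"y":0,"z":-0.02,"ax":0,"ay":0,"az":0},{"x":0,"y":0,"z":0,"ax":0,"ay":0,"az":0}]'
```

```text
clock: 17.4
position: [422.7, -226.8, 22.1]
ee_rot: [-0.578, 0.816, -0.0, 0.0]
contact_force: [-0.1, 0.2, -0.9]
gripper_width: 60.3
grasp_force: 67.2
```

```bash
python3 -m handwheel '[{"x":0,"y":0,"z":-0.01,"ax":0,"ay":0,"az":0},{"x":0,"y":0,"z":-0.01,"ax":0,"ay":0,"az":0},{"x":0,"y":0,"z":-0.01,"ax":0,"ay":0,"az":0},{"x":0,"y":0,"z":0,"ax":0,"ay":0,"az":0},{"x":0,"y":0,"z":0,"ax":0,"ay":0,"az":0},{"x":0,"y":0,"z":0,"ax":0,"ay":0,"az":0},{"x":0,"y":0,"z":0,"ax":0,"ay":0,"az":0},{"x":0,"y":0,"z":0,"ax":0,"ay":0,"az":0}]'
```

```text
clock: 18.2
position: [422.7, -226.8, 16.0]
ee_rot: [-0.578, 0.816, -0.0, 0.0]
contact_force: [-0.5, -0.8, -0.5]
gripper_width: 60.0
grasp_force: 67.2
```

```bash
python3 -m handwheel '[{"x":0,"y":0,"z":-0.005,"ax":0,"ay":0,"az":0},{"x":0,"y":0,"z":-0.005,"ax":0,"ay":0,"az":0},{"x":0,"y":0,"z":0,"ax":0,"ay":0,"az":0},{"x":0,"y":0,"z":0,"ax":0,"ay":0,"az":0},{"x":0,"y":0,"z":0,"ax":0,"ay":0,"az":0},{"x":0,"y":0,"z":0,"ax":0,"ay":0,"az":0},{"x":0,"y":0,"z":0,"ax":0,"ay":0,"az":0},{"x":0,"y":0,"z":0,"ax":0,"ay":0,"az":0}]'
```

```text
clock: 19.0
position: [422.6, -226.8, 13.9]
ee_rot: [-0.578, 0.816, -0.0, 0.0]
contact_force: [0.4, 0.7, -1.1]
gripper_width: 60.4
grasp_force: 67.2
```

```bash
python3 -m handwheel '[{"x":0,"y":0,"z":-0.005,"ax":0,"ay":0,"az":0},{"x":0,"y":0,"z":-0.005,"ax":0,"ay":0,"az":0},{"x":0,"y":0,"z":0,"ax":0,"ay":0,"az":0},{"x":0,"y":0,"z":0,"ax":0,"ay":0,"az":0},{"x":0,"y":0,"z":0,"ax":0,"ay":0,"az":0},{"x":0,"y":0,"z":0,"ax":0,"ay":0,"az":0},{"x":0,"y":0,"z":0,"ax":0,"ay":0,"az":0},{"x":0,"y":0,"z":0,"ax":0,"ay":0,"az":0}]'
```

```text
clock: 19.8
position: [422.7, -226.8, 12.0]
ee_rot: [-0.578, 0.816, -0.0, 0.0]
contact_force: [-0.8, 0.2, 2.4]
gripper_width: 60.1
grasp_force: 67.6
```

Contact felt (+2.4 N). Release, then rise.

```bash
python3 -m handwheel '[{"x":0,"y":0,"z":0,"ax":0,"ay":0,"az":0},{"x":0,"y":0,"z":0,"ax":0,"ay":0,"az":0},{"x":0,"y":0,"z":0,"ax":0,"ay":0,"az":0},{"x":0,"y":0,"z":0,"ax":0,"ay":0,"az":0},{"x":0,"y":0,"z":0,"ax":0,"ay":0,"az":0},{"x":0,"y":0,"z":0,"ax":0,"ay":0,"az":0},{"x":0,"y":0,"z":0,"ax":0,"ay":0,"az":0},{"x":0,"y":0,"z":0,"ax":0,"ay":0,"az":0}]' 1;  python3 -m handwheel '[{"x":0,"y":0,"z":0.03,"ax":0,"ay":0,"az":0},{"x":0,"y":0,"z":0.05,"ax":0,"ay":0,"az":0},{"x":0,"y":0,"z":0.1,"ax":0,"ay":0,"az":0},{"x":0,"y":0,"z":0.15,"ax":0,"ay":0,"az":0},{"x":0,"y":0,"z":0.2,"ax":0,"ay":0,"az":0},{"x":0,"y":0,"z":0.2,"ax":0,"ay":0,"az":0},{"x":0,"y":0,"z":0,"ax":0,"ay":0,"az":0},{"x":0,"y":0,"z":0,"ax":0,"ay":0,"az":0}]'; python3 - <<'E'
from h import *
o=[]
for n,b in(("top",(190,170)),("scene",(215,130))):
    im=arm.get_image(n)[...,::-1];o.append(cv2.resize(im[b[1]:b[1]+120,b[0]:b[0]+170],(800,565),interpolation=2)[:, :])
cv2.imwrite("pics/c7.png",cv2.resize(np.vstack(o),(425,600)))
E
```

```text
clock: 20.6
position: [422.6, -226.8, 11.9]
ee_rot: [-0.578, 0.816, 0.0, 0.0]
contact_force: [0.7, 0.3, 0.1]
gripper_width: 85.6
grasp_force: 0.0
clock: 21.4
position: [423.0, -226.7, 159.6]
ee_rot: [-0.578, 0.816, -0.001, 0.001]
contact_force: [-0.3, -0.3, -0.9]
gripper_width: 85.6
grasp_force: 0.0
```

View pics/c7.png

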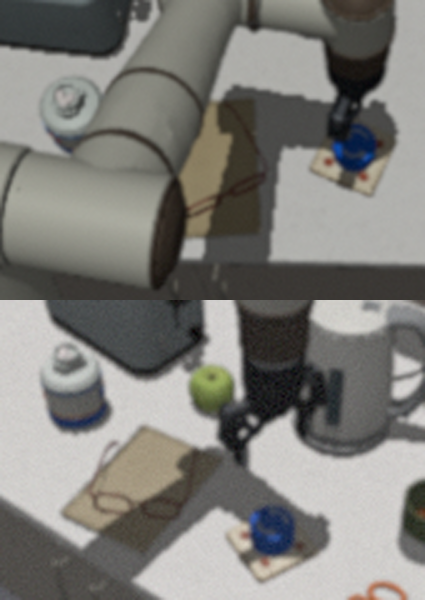

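The cap sits upright in the middle of the coaster, at (355,150) in the top half and (272,532) in the scene half. The open tub stands upright in its place, and the spectacles are undisturbed.

```bash
python3 -c "
from bench import arm
print(arm.job_done())"
```

```text
the job is handed in; nothing more can be done
None
```

The cap is off and sits right way up in the middle of the coaster, the open tub is standing upright in its place, and the job was handed in at about 21 s; the hand-in returned no verdict.

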